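# Hang the nesting chip trays on the hook

### The arm

A 7-joint arm with a two-finger parallel gripper is mounted at the origin on the work surface. World frame = base frame: x ahead of the robot, y to its left, z up, the work surface at z = 0. Lengths are in mm, angles in rad, forces in N, time in s.
With the tool pointing down it reaches from about 425 to 925 mm from the base axis. Payload 6.8 kg.
Tool frame: the origin (TCP) lies on the centre line of the jaws, within the pads' length; the fingertips stand 8 mm ahead of it and the grasp point (between the pads) lies 11 mm behind it; z points along the fingers, y is the line along which they close (so a half turn about z gives the same grasp; the last joint's range is limited). The gripper opens to 88 mm and grips with 3 to 60 N. Pads are 20 mm wide; open, the fingers measure 115 mm over their backs; the gripper's body (75 mm by 178 mm) begins 61 mm behind the grasp point.
Start: joints at [-1.28, 0.477, 0.022, 1.555, -0.011, 1.109, -0.083], TCP at [262.109, 622.05, 230.664] pointing down, gripper open.
Joint ranges: [-2.96, 2.96], [-0.34, 2.1], [-1.41, 1.46], [0.24, 2.44], [-1.37, 4.51], [0.17, 1.92], [-2.96, 2.96]. Speed limits (rad/s): [2.39, 2.39, 3.14, 3.14, 3.14, 3.14, 3.14].

### API

Orientations are given as a unit quaternion [w, x, y, z].
In Python, from cell import * gives the robot as it stands.
- The arm moves only by the tool jog_arm, never from a script. Its argument "increments" is a list of rows, each an object with "dp": the shift along the world's x, y, z in mm, a list of three; "rot": the turn, a rotation vector about the world's x, y, z in degrees, a list of three. In form: [{"dp": [x, y, z], "rot": [ax, ay, az]}, ...]. A call has 1 to 5 rows; each row shifts and turns the commanded pose from where the row before left it; what a row does not reach is not made up. A row lasts 1/8 s, in which the tool goes at most 62.5 mm and 10.7 degrees, less where a joint would pass 70% of its speed; a pose out of reach is approached as far as the arm can. A call is refused whole if a number of a shift passes 62.5 or a number of a turn 10.7, either way. A call with a gripper value outside its range is refused whole. "grip" is the closure, from 0 (fully open) to 1 (shut), set as the call begins (left out, the last holds). The fingers move at their own pace and stop on an object; "grip_force" is the grip in N (left out, the last holds). Time passes only in rows, so rows that do not move let the fingers close. It gives the time, the measured TCP pose, the force, the opening and the grip force at its end, in the units of the state.
- get_obs(): the state, without advancing time (a new reading comes with each control period).
- snapshot(name): name is "scene" or "top" or "wrist"; returns a dict with "pixels" (420x560x3 uint8, red, green, blue), "K" (3x3 intrinsics, pixels), "extrinsics" (4x4, takes a point from world to camera coordinates); the wrist camera has in their place "tool_from_camera" (4x4, takes a point from camera to tool coordinates, whose origin is the TCP and whose axes are the flange's). Camera axes: x right, y up, looking along -z (the intrinsics and any distortion apply to the point x, -y, -z); pixel columns grow to the right and rows downward; lengths in mm; the calibration is good to about 2 mm. A picture is of the moment at which its call begins: read the wrist's pose just before it. There is no depth.
- job_done(): hands the job in; it is judged then, once.
The state is a dict: "time": time; "joint_pos": joint angles; "joint_vel": joint speeds; "joint_efforts": joint torques, N m; "eef_pos": TCP position; "ee_rot": TCP orientation; "ft_force": force on the tool from outside, world axes, zero at the start; "ft_torque": the same for the moment, N m; "width": finger opening in mm; "grip_force": force on a finger pad.
Only numpy, scipy, OpenCV 4.12 (cv2) and the standard library are available. Lean on these libraries where they do the work, as an engineer would, in place of code of your own. Each camera call takes 0.05 s, during which the arm holds its last target. There are 200 camera calls.

### The job

Put the three chip trays away on the hook: hang the large one first, then the medium one, then the small one, passing the bar through each tray's slot and setting it gently on the bar, so that each nests fully home in the one before and all hang straight. Push each tray along the bar until it lies flush against the back stop or the tray behind, and press it there firmly but gently, about 10 N and never over 25 N, before you go on to the next. Leave the other things on the bench where they are.

Things in the scene. Friction and masses are not known exactly. Their poses are not given: they have to be found in the camera images.
- hook_root (a point): Where the axis of the hook's round bar (10 dia) leaves the flat front face of the hook stand, 200 above the bench. x points back into the stand, y left, z up. The bar runs level 106 along -x, then its tip bends up: tip end 119 out, its top 19 above the axis. A hung tray's slot top rests on the bar: tab centre 37 above the axis. Nested trays lie 5 apart, 4 play all round between their walls.
- tray_large_tab (a point): Largest of three nesting steel chip trays, 116 wide (y) x 104 high x 27 deep (x), about 340 g; sizes in mm. This point: centre of its flat tab (28 wide in y, 48 high, 5 thick), which continues the back plate upwards; 128 above the underside, 2.5 before the back face. Slot in the back plate, 16 wide, 34 high: top edge 32 below this point. x points to the back, y left, z up. Grip the tab's side edges from above.
- tray_medium_tab (a point): Middle one of three nesting steel chip trays, 100 wide (y) x 96 high x 27 deep (x), about 270 g; sizes in mm. This point: centre of its flat tab (38 wide in y, 48 high, 5 thick), which continues the back plate upwards; 120 above the underside, 2.5 before the back face. Slot in the back plate, 16 wide, 34 high: top edge 32 below this point. x points to the back, y left, z up. Grip the tab's side edges from above.
- tray_small_tab (a point): Smallest of three nesting steel chip trays, 84 wide (y) x 88 high x 27 deep (x), about 210 g; sizes in mm. This point: centre of its flat tab (48 wide in y, 48 high, 5 thick), which continues the back plate upwards; 112 above the underside, 2.5 before the back face. Slot in the back plate, 16 wide, 34 high: top edge 32 below this point. x points to the back, y left, z up. Grip the tab's side edges from above.
- stand: Dark steel hook stand, fixed. Origin on the bench straight under point hook_root, same axes. Front face at x = 0: a board 140 wide from the bench to 9 above the bar's axis. Its feet reach 140 behind (+x). Sizes in mm.
- stop_slide: Slide of the adjustable back stop, fixed in the stand; origin 60 below hook_root, same axes. Its steel plate (8 thick, 120 wide, from 91 below to 9 above the bar's axis, with a tongue 14 wide up to 65 above, which backs the tabs) was clamped by hand: its flat front face is somewhere 13 to 39 in front (-x) of hook_root. This is not measured: feel for it with the large tray.
- tray_large: the large chip tray as a whole, standing on its lower wall, open face to its -x; origin at the centre of its underside (11 in front of the tab's mid-plane), axes as its tab's. Back plate 5 thick; side and bottom walls 4 thick reach 22 forward of it; no wall along the top (sizes in mm). Held lightly, it turns flat against what it is pressed on
- tray_medium: the medium chip tray as a whole, standing on its lower wall, open face to its -x; origin at the centre of its underside (11 in front of the tab's mid-plane), axes as its tab's. Back plate 5 thick; side and bottom walls 4 thick reach 22 forward of it; no wall along the top (sizes in mm). Held lightly, it turns flat against what it is pressed on
- tray_small: the small chip tray as a whole, standing on its lower wall, open face to its -x; origin at the centre of its underside (11 in front of the tab's mid-plane), axes as its tab's. Back plate 5 thick; side and bottom walls 4 thick reach 22 forward of it; no wall along the top (sizes in mm). Held lightly, it turns flat against what it is pressed on
- oil_can: green can, 60 dia x 130 tall (sizes in mm); a bystander, origin near its underside
- pin_cup: dark steel cup, 70 dia x 70 tall (sizes in mm); a bystander, origin near its underside
- gauge_block: plain steel block 60 x 50 x 35 (sizes in mm); a bystander, origin near its underside
- wrench: wrench lying flat (sizes in mm); a bystander, origin near its underside
- tape: round tape measure, 60 dia x 30 tall (sizes in mm); a bystander, origin near its underside
- brush: bench brush lying flat (sizes in mm); a bystander, origin near its underside
There are look-alikes about, which are no part of the job. What is shaped like the tray_medium but green, purple or turquoise is not meant.

How it is judged (in metres and radians):
On the way, in this order (a step that is already met when the one before it is completed fails the run):
1. the large tray hangs on the bar and is pressed flush against the back stop (over 4 N) (contact force between tray_large and stop_slide above 0.01 N and x of tray_large_tab in the frame of hook_root between -0.05 and -0.01 m and y of tray_large_tab in the frame of hook_root between -0.006 and 0.006 m and z of tray_large_tab in the frame of hook_root between 0.034 and 0.04 m and angle between the x axis of tray_large_tab and the x axis of hook_root, either way round below 0.06 rad and angle between tray_large_tab's own z axis and vertical below 0.08 rad and contact force between tray_large and stop_slide above 4 N), for 0.15 s.
2. the medium tray hangs on the bar and is pressed home in the large one (over 4 N) (contact force between tray_large and stop_slide above 0.01 N and x of tray_large_tab in the frame of hook_root between -0.05 and -0.01 m and y of tray_large_tab in the frame of hook_root between -0.006 and 0.006 m and z of tray_large_tab in the frame of hook_root between 0.034 and 0.04 m and angle between the x axis of each of tray_large_tab, tray_medium_tab and the x axis of hook_root, either way round below 0.06 rad and angle between each of tray_large_tab, tray_medium_tab's own z axis and vertical below 0.08 rad and x of tray_medium_tab in the frame of tray_large_tab between -0.0075 and -0.003 m and y of tray_medium_tab in the frame of hook_root between -0.006 and 0.006 m and z of tray_medium_tab in the frame of hook_root between 0.034 and 0.04 m and contact force between tray_medium and tray_large above 4 N), for 0.15 s.
3. the small tray hangs on the bar and is pressed home in the medium one (over 4 N) (contact force between tray_large and stop_slide above 0.01 N and x of tray_large_tab in the frame of hook_root between -0.05 and -0.01 m and y of tray_large_tab in the frame of hook_root between -0.006 and 0.006 m and z of tray_large_tab in the frame of hook_root between 0.034 and 0.04 m and angle between the x axis of each of tray_large_tab, tray_medium_tab, tray_small_tab and the x axis of hook_root, either way round below 0.06 rad and angle between each of tray_large_tab, tray_medium_tab, tray_small_tab's own z axis and vertical below 0.08 rad and x of tray_medium_tab in the frame of tray_large_tab between -0.0075 and -0.003 m and y of tray_medium_tab in the frame of hook_root between -0.006 and 0.006 m and z of tray_medium_tab in the frame of hook_root between 0.034 and 0.04 m and x of tray_small_tab in the frame of tray_medium_tab between -0.0075 and -0.003 m and y of tray_small_tab in the frame of hook_root between -0.006 and 0.006 m and z of tray_small_tab in the frame of hook_root between 0.034 and 0.04 m and contact force between tray_small and tray_medium above 4 N), for 0.15 s.
At the end, for the whole second after the job is handed in: All three trays hang still on the bar and are let go: the large one touching the back stop, each of the others with its tab flush with the tray behind within about 2 mm, slot tops on the bar within 3 mm, centred within 6 mm, back plates square to the bar within 0.06 rad, upright within 0.08 rad (contact force between tray_large and stop_slide above 0.01 N and x of tray_large_tab in the frame of hook_root between -0.05 and -0.01 m and y of tray_large_tab in the frame of hook_root between -0.006 and 0.006 m and z of tray_large_tab in the frame of hook_root between 0.034 and 0.04 m and angle between the x axis of each of tray_large_tab, tray_medium_tab, tray_small_tab and the x axis of hook_root, either way round below 0.06 rad and angle between each of tray_large_tab, tray_medium_tab, tray_small_tab's own z axis and vertical below 0.08 rad and x of tray_medium_tab in the frame of tray_large_tab between -0.0075 and -0.003 m and y of tray_medium_tab in the frame of hook_root between -0.006 and 0.006 m and z of tray_medium_tab in the frame of hook_root between 0.034 and 0.04 m and x of tray_small_tab in the frame of tray_medium_tab between -0.0075 and -0.003 m and y of tray_small_tab in the frame of hook_root between -0.006 and 0.006 m and z of tray_small_tab in the frame of hook_root between 0.034 and 0.04 m and linear speed of each of tray_large, tray_medium, tray_small below 0.02 m/s).
It fails at once if a tray rammed against the back stop or the tray behind with more than 25 N (contact force between any of tray_large, tray_medium, tray_small and stop_slide above 25 N or contact force between any of tray_medium, tray_small and tray_large above 25 N or contact force between tray_small and tray_medium above 25 N).
It fails at once if a tray dropped or forced onto the hook with more than 50 N (contact force between any of tray_large, tray_medium, tray_small and stand above 50 N).
It fails at once if the gripper or arm knocks the stand or its back stop with more than 25 N (contact force between any of the arm, the fingers and stand above 25 N or contact force between any of the arm, the fingers and stop_slide above 25 N).
It fails at once if a bystander moved by more than 40 mm (distance of any of oil_can, pin_cup, gauge_block, wrench, tape, brush from where it was at the start of the episode above 0.04 m).
It also fails if it takes over 72 s, if anything falls off the work surface, if the arm or the gripper's body presses on something with over 40 N, if the wrist force passes 120 N, or if a joint passes its speed limit or range.

## Working session

There is one attempt and no reset: what is moved stays moved. The work goes in short steps, Python scripts to look and compute and a tool call to move; the robot and the scene stay as the last step left them, time stands still between calls to the robot, and variables do not carry over. Pictures are saved under pics/ and viewed, at most 10 in all, crops included, and the job is handed in when it is done.

Besides the shell and the picture viewer there is one more tool, called as name([rows], argument=value, ...), one row to a line, values as JSON. jog_arm: Moves the arm, as the interface text tells. Its arguments: {"type":"object","properties":{"increments":{"type":"array"},"grip":{"type":"number"},"grip_force":{"type":"number"}},"required":["increments"]}

```bash
mkdir -p pics; cat > h.py <<'E'
from cell import *
import numpy as np, cv2
from scipy.spatial.transform import Rotation as R
def ray(s,u,v):
    K,E=np.array(s["K"]),np.array(s["extrinsics"])
    d=np.array([(u-K[0,2])/K[0,0],-(v-K[1,2])/K[1,1],-1])
    return -E[:3,:3].T@E[:3,3], E[:3,:3].T@d
def onz(s,u,v,z):
    o,d=ray(s,u,v); return o+d*(z-o[2])/d[2]
def proj(s,p):
    K,E=np.array(s["K"]),np.array(s["extrinsics"]); c=E[:3,:3]@np.array(p)+E[:3,3]
    return K[0,0]*c[0]/-c[2]+K[0,2], K[1,1]*-c[1]/-c[2]+K[1,2]
def wsnap():
    o=get_obs(); s=snapshot("wrist"); T=np.eye(4)
    q=o["ee_rot"]; T[:3,:3]=R.from_quat([q[1],q[2],q[3],q[0]]).as_matrix(); T[:3,3]=o["eef_pos"]
    s=dict(s); s["extrinsics"]=np.linalg.inv(T@np.array(s["tool_from_camera"])); return s
def save(s,n,crop=None,f=1):
    im=np.array(s["pixels"])[:,:,::-1]
    if crop: a,b,c,d=crop; im=im[b:d,a:c]
    cv2.imwrite("pics/"+n,cv2.resize(im,None,fx=f,fy=f,interpolation=cv2.INTER_CUBIC))
E
python3 - <<'E'
from h import *
import pickle
print(get_obs())
for n in("scene","top"):
    s=snapshot(n); save(s,n+".png",None,1.4); pickle.dump(s,open(n+".pkl","wb")); print(n,s["K"],s["extrinsics"], [k for k in s])
w=snapshot("wrist");print(w["tool_from_camera"],w["K"])
E
```

```text
{'time': 0.0, 'joint_pos': array([-1.28013074,  0.47778957,  0.02235318,  1.55643487, -0.01150882,
        1.10929208, -0.08312487]), 'joint_vel': array([-0.00030593, -0.00121661, -0.00087636, -0.00201753,  0.00045634,
        0.00086067, -0.00053908]), 'joint_efforts': array([-1.37068389e-03, -5.82868409e+01,  1.53391197e+00, -2.72612357e+01,
       -5.44060289e-02,  1.69895100e-02,  1.42580075e-04]), 'eef_pos': array([261.88200848, 621.49629743, 229.69603547]), 'ee_rot': array([-1.13001285e-04,  1.98073612e-01,  9.80186736e-01, -8.90636152e-04]), 'ft_force': array([ 0.30297362,  0.07701039, -0.46659072]), 'ft_torque': array([-0.03100955, -0.00360419,  0.04405632]), 'grip_force': 0.0, 'width': 87.8216082368159}
scene [[478.02422467   0.         284.39255978]
 [  0.         478.02422467 213.70182386]
 [  0.           0.           1.        ]] [[-7.10963079e-01  7.03087071e-01 -1.41446391e-02  3.09292134e+02]
 [-5.39447897e-01 -5.32366569e-01  6.52366310e-01  1.55858242e+02]
 [ 4.51140186e-01  4.71438656e-01  7.57771817e-01 -1.65954575e+03]
 [ 0.00000000e+00  0.00000000e+00  0.0000000
[... 179 characters left out ...]
   ]] [[ 1.34734349e-01 -9.90878424e-01  2.56977853e-03 -2.53195676e+01]
 [ 9.68640284e-01  1.32256037e-01  2.10343387e-01 -4.94410953e+02]
 [-2.08764593e-01 -2.58512883e-02  9.77624189e-01 -1.09085640e+03]
 [ 0.00000000e+00  0.00000000e+00  0.00000000e+00  1.00000000e+00]] ['pixels', 'K', 'extrinsics']
[[-1.08829398e-03  9.53016778e-01  3.02915561e-01  8.37770226e+01]
 [ 9.99999352e-01  1.13841278e-03  1.11146396e-05 -3.66287822e-01]
 [-3.34250508e-04  3.02915377e-01 -9.53017399e-01 -1.54074027e+02]
 [ 0.00000000e+00  0.00000000e+00  0.00000000e+00  1.00000000e+00]] [[304.86321173   0.         281.47603471]
 [  0.         304.86321173 206.36885036]
 [  0.           0.           1.        ]]
```

View pics/scene.png

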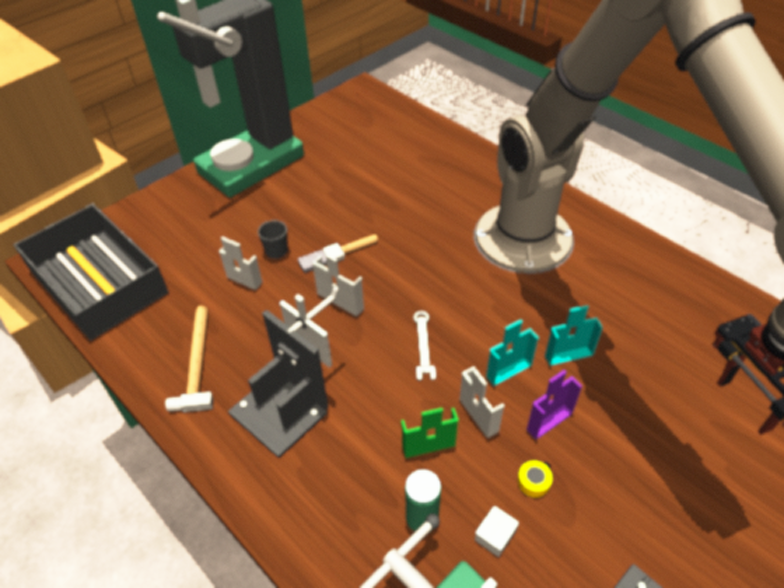

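View pics/top.png

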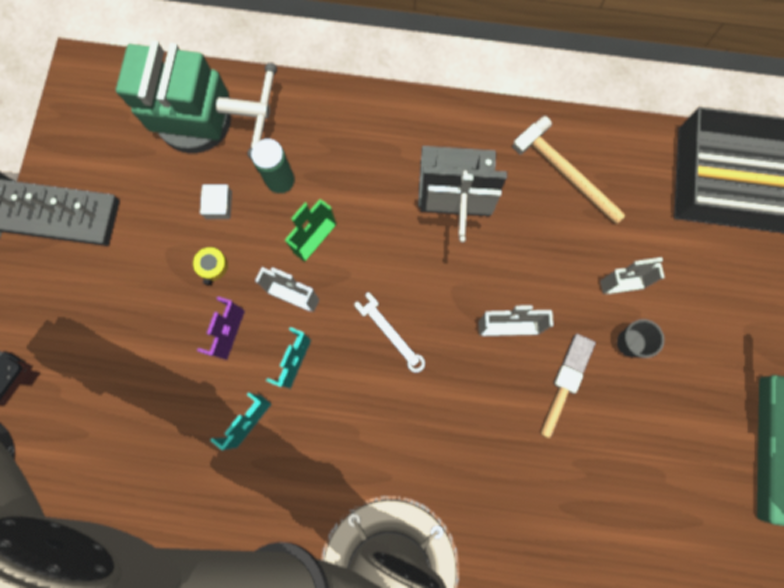

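Three plain steel trays in the top picture (÷1.4): left (205,206), centre (368,229), right (452,197). The green (220,163), purple (158,233) and turquoise (207,255), (172,301) ones are look-alikes. I'll enlarge the three to tell their sizes apart.

```bash
python3 - <<'E'
from h import *
import pickle
t=pickle.load(open("top.pkl","rb"));s=pickle.load(open("scene.pkl","rb"))
def c(s,u,v,w=33,h=37):
    im=np.array(s["pixels"])[:,:,::-1]
    return cv2.resize(im[v-h:v+h,u-w:u+w],(264,296),interpolation=cv2.INTER_CUBIC)
a=np.hstack([c(t,205,206),c(t,368,229),c(t,452,197)])
b=np.hstack([c(s,343,287),c(s,242,203),c(s,172,188)])
cv2.imwrite("pics/crops.png",np.vstack([a,b]))
# sizes: bottom edges etc. hook: 
print(onz(t,352,210,0),-np.array(t["extrinsics"])[:3,:3].T@np.array(t["extrinsics"])[:3,3],-np.array(s["extrinsics"])[:3,:3].T@np.array(s["extrinsics"])[:3,3])
E
```

```text
[ 519.44524671 -129.50882151    0.        ] [ 254.58558852   12.10017681 1170.50874532] [1052.66046661  647.88843461 1160.2551566 ]
```

View pics/crops.png

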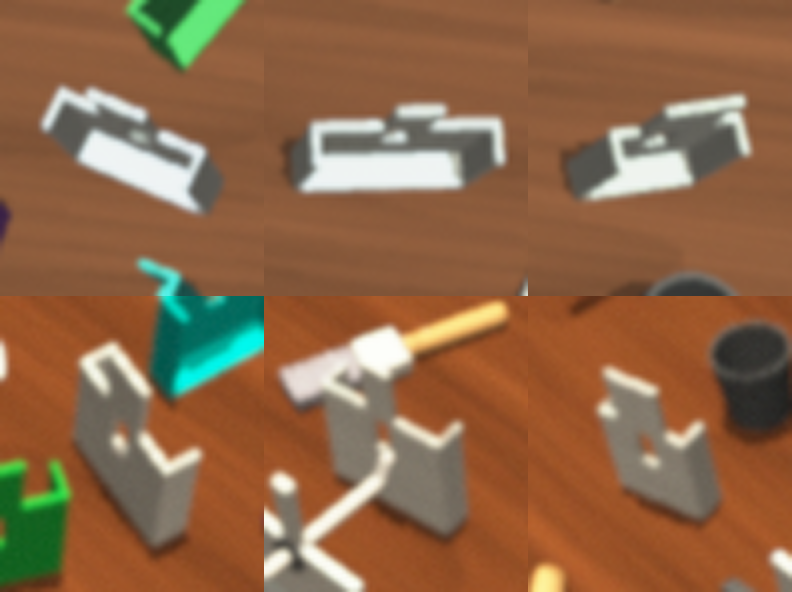

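The tab widths settle it. Centre has a narrow tab on a wide body, so it is large. Left is medium. Right has a wide tab on a narrow body, so it is small. All open towards the robot.

```bash
python3 - <<'E'
from h import *
import pickle
t=pickle.load(open("top.pkl","rb"))
for n,a,b,z in(("L",(368,220.2),(380.5,219),152),("M",(194,192.2),(208.8,198.2),144),("S",(453.5,187),(473.2,185),136)):
    p=onz(t,*a,z);q=onz(t,*b,z);d=p-q;print(n,p,q,(p+q)/2,np.linalg.norm(d),"yaw",np.degrees(np.arctan2(-d[0],d[1])))
a=onz(t,428/1.4,187/1.4,209);b=onz(t,500/1.4,192/1.4,209)
print("plate",a,b); print("tip",onz(t,462/1.4,240/1.4,219))
q=get_obs()["ee_rot"];print(R.from_quat([q[1],q[2],q[3],q[0]]).as_matrix())
E
```

```text
L [ 465.73825893 -151.03447727  152.        ] [ 472.58548384 -179.95683138  152.        ] [ 469.16187138 -165.49565432  152.        ] 29.721827934883233 yaw 13.319267046094124
M [478.95060833 268.93842327 144.        ] [469.15836025 231.1511369  144.        ] [474.05448429 250.04478009 144.        ] 39.03545995496995 yaw -14.528124232630068
S [ 578.93948705 -351.81052369  136.        ] [ 590.48102755 -399.1074047   136.        ] [ 584.7102573  -375.45896419  136.        ] 48.68472152939532 yaw 13.713496265935213
plate [637.82741079  21.16030205 209.        ] [645.29417375 -98.00531483 209.        ]
tip [551.49861967 -44.60093068 219.        ]
[[-9.21550041e-01  3.88259374e-01 -4.24087581e-04]
 [ 3.88259588e-01  9.21549122e-01 -1.30675912e-03]
 [-1.16543939e-04 -1.36889999e-03 -9.99999056e-01]]
```

jog_arm([
  {"dp": [26, -51, 14], "rot": [0, 0, 2]},
  {"dp": [26, -51, 14], "rot": [0, 0, 2]},
  {"dp": [26, -51, 14], "rot": [0, 0, 2]},
  {"dp": [26, -51, 14], "rot": [0, 0, 2]},
  {"dp": [26, -51, 14], "rot": [0, 0, 2]},
], grip=0)

```text
time: 0.78
eef_pos: [392.7, 365.1, 301.0]
ee_rot: [-0.0, 0.111, 0.994, -0.0]
ft_force: [0.8, -0.5, -0.2]
width: 87.7
grip_force: 0.0
```

jog_arm([
  {"dp": [26, -51, 6], "rot": [0, 0, 2]},
  {"dp": [26, -51, 6], "rot": [0, 0, 2]},
  {"dp": [26, -51, 6], "rot": [0, 0, 2]},
  {"dp": [26, -51, 6], "rot": [0, 0, 2]},
  {"dp": [26, -51, 6], "rot": [0, 0, 2]},
])

```text
time: 1.4
eef_pos: [522.5, 110.3, 330.9]
ee_rot: [-0.0, 0.024, 1.0, 0.0]
ft_force: [0.4, 1.2, -0.6]
width: 88.0
grip_force: 0.0
```

jog_arm([
  {"dp": [26, -51, 0], "rot": [0, 0, 2]},
  {"dp": [26, -51, 0], "rot": [0, 0, 2]},
  {"dp": [26, -51, 0], "rot": [0, 0, 2.6]},
  {"dp": [0, 0, 0], "rot": [0, 0, 0]},
])

```text
time: 1.9
eef_pos: [600.6, -46.6, 330.3]
ee_rot: [-0.0, -0.029, 1.0, -0.001]
ft_force: [-0.0, -0.6, -0.4]
width: 87.7
grip_force: 0.0
```

```bash
python3 - <<'E'
from h import *
import pickle
o=get_obs();print(o["time"],o["eef_pos"],o["joint_pos"])
s=wsnap();save(s,"hook.png",None,1.4);pickle.dump(s,open("hook.pkl","wb"))
E
```

```text
1.9 [600.60059195 -46.59276629 330.25201592] [-0.32396435  0.28857779  0.37908298  1.63080762 -0.10856541  1.24371722
  1.70415959]
```

View pics/hook.png

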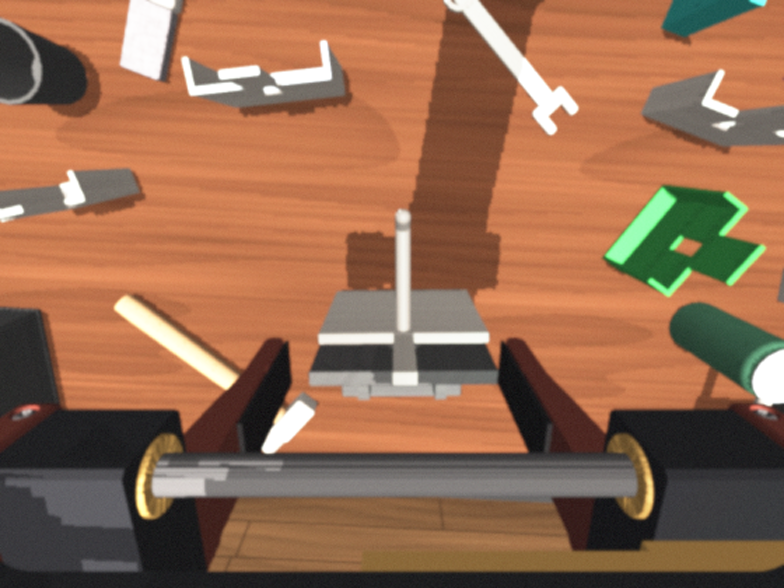

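Hook view (÷1.4): bar runs from its tip (288,152) to the stop plate (288,237). The plate's top front edge spans (230,238) to (347,238), and the board top edge is at row ~268–274. Trays: large (190,58), medium (right edge), small (left, 60,138).

```bash
python3 - <<'E'
from h import *
import pickle
s=pickle.load(open("hook.pkl","rb"))
P=np.array(s["pixels"]).astype(int).sum(2)
for v in(160,170,180,190,200,210,220,230): 
    r=P[v,260:320]; i=np.where(r>r.max()*.8)[0]+260; c=i[(i>278)&(i<300)]; m=(c.min()+c.max())/2; print(v,c.min(),c.max(),onz(s,m,v,205).round(1))
for u in(235,250,265,305,320,340): print(u,P[228:282,u])
for v in (240,271): print(v,np.round(P[v,210:245]),P[v,335:365])
f=lambda *a:onz(s,*a).round(1)
print("tip",f(288,151,219),"plate f",f(230,238,209),f(348,238,209),"board back",f(222,274,209),f(354.5,274,209))
E
```

```text
160 279 291 [560.7 -46.3 205. ]
170 284 291 [569.9 -43.4 205. ]
180 284 291 [579.3 -42.8 205. ]
190 284 291 [588.9 -42.2 205. ]
200 284 291 [598.8 -41.6 205. ]
210 284 291 [608.8 -40.9 205. ]
220 284 291 [619.1 -40.3 205. ]
230 284 291 [629.5 -39.7 205. ]
235 [399 383 384 392 384 394 396 393 396 450 587 698 726 734 731 732 703 583
 368 199 171 174 160 156 164 165 163 171 164 169 162 159 167 152 148 156
 211 335 456 514 531 540 535 527 521 517 506 450 398 359 354 369 401 414]
250 [389 385 390 396 392 392 391 383 411 481 626 709 731 735 736 732 706 585
 358 185 159 163 168 157 169 160 152 166 164 154 171 168 162 150 169 181
 230 354 468 508 511 514 515 523 524 524 522 520 528 534 540 536 534 540]
265 [393 389 393 391 394 391 390 393 421 521 660 722 737 739 737 731 691 513
 291 177 170 163 163 155 171 157 162 175 158 169 161 166 159 154 152 169
 220 311 427 515 534 516 501 505 531 521 510 466 466 466 472 485 504 518]
305 [403 398 406 392 396 395 392 404 431 560 691 733 740 746 746 742 706 509
 234 167 149 150 149 158 154 146 152 153 147 156 158 150 146 151 153 156
 198 260 316 335 335 3
[... 465 characters left out ...]
3 374 421 414 427 413 414 422 425]
240 [372 359 369 365 367 365 370 367 369 374 371 375 369 365 381 382 442 583
 698 723 723 725 725 726 726 726 724 729 729 729 728 730 730 732 728] [749 749 748 749 746 749 749 747 749 749 749 749 745 715 562 422 387 400
 398 400 393 389 407 402 394 394 396 375 358 349]
271 [369 372 372 386 381 374 378 380 370 372 424 494 525 535 530 545 528 541
 541 530 533 523 527 520 522 527 525 534 535 534 531 533 543 532 532] [335 340 342 350 344 342 334 337 345 340 346 345 332 338 343 336 330 334
 320 288 188  94  67  53  52  65  56  56  60  71]
tip [550.6 -44.4 219. ] plate f [639.6 -95.6 209. ] [632.9  19.9 209. ] board back [ 679.9 -103.5  209. ] [672.1  31.3 209. ]
```

jog_arm([
  {"dp": [-44, -40, 0], "rot": [0, 0, 3.3]},
  {"dp": [-44, -40, -10], "rot": [0, 0, 3.3]},
  {"dp": [-44, -39, -50], "rot": [0, 0, 3.3]},
  {"dp": [0, 0, 0], "rot": [0, 0, 0]},
])

```text
time: 2.45
eef_pos: [471.3, -153.0, 277.4]
ee_rot: [-0.003, -0.117, 0.993, 0.001]
ft_force: [0.1, 0.8, 0.8]
width: 88.0
grip_force: 0.0
```

```bash
python3 - <<'E'
from h import *
import pickle
o=get_obs();print(o["time"],o["eef_pos"],o["joint_pos"])
s=wsnap();save(s,"L.png",(120,60,480,360),2);pickle.dump(s,open("L.pkl","wb"));print(proj(s,(469,-165.5,152)))
E
```

```text
2.45 [ 471.29847553 -152.97235129  277.39115453] [-0.1846085   0.13346123  0.41585798  1.9353281  -0.06100845  1.09167473
  2.06240076]
(np.float64(269.08122535659606), np.float64(197.0669497203916))
```

View pics/L.png

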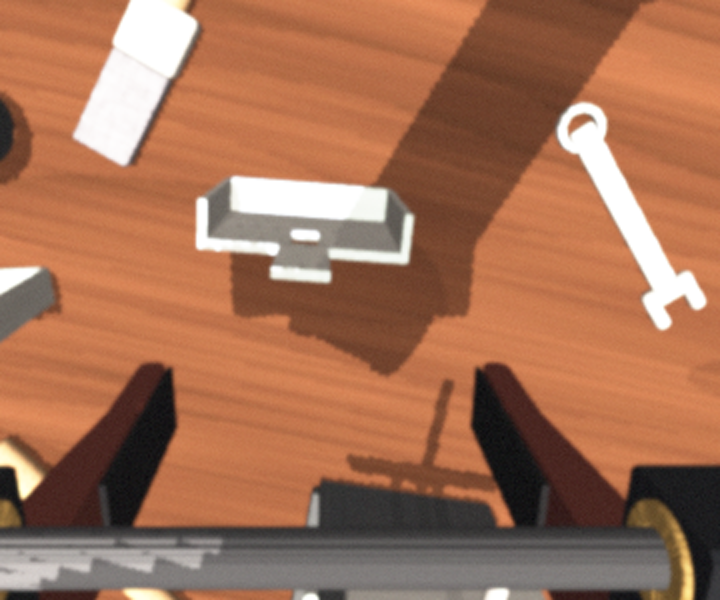

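Tab top strip in the crop spans (271,272) to (330,277), the back plate's top edge runs (198,244) to (410,260), and the box opens towards the robot.

```bash
python3 - <<'E'
from h import *
import pickle
s=pickle.load(open("L.pkl","rb"))
f=lambda u,v,z:onz(s,120+u/2,60+v/2,z)
for a,b,z in(((271,272),(330,277),152),((198,244),(410,260),104)):
    p,q=f(*a,z),f(*b,z);d=q-p;print(p,q,(p+q)/2,np.hypot(*d[:2]),np.degrees(np.arctan2(-d[0],d[1])))
q=get_obs()["ee_rot"];m=R.from_quat([q[1],q[2],q[3],q[0]]).as_matrix();print(np.degrees(np.arctan2(-m[0,1],m[1,1])),get_obs()["eef_pos"])
E
```

```text
[ 470.9555468  -178.30284569  152.        ] [ 466.87742918 -150.41014689  152.        ] [ 468.91648799 -164.35649629  152.        ] 28.189247767214017 8.318127260522116
[ 478.37199021 -221.49869964  104.        ] [ 460.17902263 -105.66579335  104.        ] [ 469.27550642 -163.5822465   104.        ] 117.25291573432445 8.926078399860431
13.598308809078238 [ 474.51124666 -151.64303193  279.21187009]
```

jog_arm([
  {"dp": [-5.5, -12.4, -20], "rot": [0, 0, -4.8]},
  {"dp": [0, 0, -50], "rot": [0, 0, 0]},
  {"dp": [0, 0, 0], "rot": [0, 0, 0]},
])

```text
time: 2.88
eef_pos: [470.4, -162.5, 208.4]
ee_rot: [-0.002, -0.079, 0.997, 0.001]
ft_force: [-0.4, 0.4, 0.8]
width: 88.0
grip_force: 0.0
```

```bash
cat >> h.py <<'E'
def tool():
    o=get_obs();q=o["ee_rot"];m=R.from_quat([q[1],q[2],q[3],q[0]]).as_matrix()
    print(o["time"],o["eef_pos"].round(1),"yaw",np.degrees(np.arctan2(-m[0,1],m[1,1])).round(2),"z",m[:,2].round(4),o["ft_force"].round(1),o["width"],o["joint_pos"].round(2))
E
python3 - <<'E'
from h import *
tool();s=wsnap();tool()
# tab strip: bright blob near projected tab
u,v=map(int,proj(s,(469,-164,152)));print(u,v)
P=np.array(s["pixels"]).astype(int).min(2)
for r in range(v-8,v+8): print(r,''.join('#' if x>190 else '.' for x in P[r,u-45:u+45]))
save(s,"L2.png")
for a in((u-10,v),(u+10,v)):print(onz(s,*a,152))
E
```

```text
2.875 [ 470.4 -162.5  208.4] yaw 9.01 z [-0.005  0.001 -1.   ] [-0.4  0.4  0.8] 87.97797392336217 [-0.16  0.22  0.42  2.01 -0.11  0.93  2.05]
2.925 [ 471.7 -163.2  210.3] yaw 9.0 z [-1.6e-03  3.0e-04 -1.0e+00] [-0.5 -0.4  0.1] 87.84027300197447 [-0.16  0.22  0.42  2.01 -0.11  0.94  2.05]
280 226
218 ..........................................................................................
219 ..........................................................................................
220 ..........................................................................................
221 ..........................................................................................
222 ..........................................................................................
223 ...........................###################################............................
224 ..........................#####################################...........................
225 ..........................#####################################...........................
226 ..........................#####################################...........................
227 ..........................#####################################...........................
228 ..........................#####################################...........................
229 ................................#................#.#####..................................
230 ..........................................................................................
231 ..........................................................................................
232 ..........................................................................................
233 ..........................................................................................
[ 469.72320362 -171.41834855  152.        ]
[ 467.43362052 -156.80147294  152.        ]
```

jog_arm([
  {"dp": [-2.5, -1, -45], "rot": [0, 0, 0]},
  {"dp": [0, 0, -38], "rot": [0, 0, 0]},
  {"dp": [0, 0, 0], "rot": [0, 0, 0]},
])

```text
time: 3.3
eef_pos: [468.8, -164.9, 127.2]
ee_rot: [-0.001, -0.078, 0.997, 0.0]
ft_force: [-0.7, -0.6, -0.7]
width: 87.8
grip_force: 0.0
```

jog_arm([
  {"dp": [0, 0, 0], "rot": [0, 0, 0]},
  {"dp": [0, 0, 0], "rot": [0, 0, 0]},
  {"dp": [0, 0, 0], "rot": [0, 0, 0]},
  {"dp": [0, 0, 0], "rot": [0, 0, 0]},
], grip=1, grip_force=30)

```text
time: 3.8
eef_pos: [468.8, -165.9, 127.7]
ee_rot: [0.0, -0.077, 0.997, -0.0]
ft_force: [0.2, -0.1, 1.0]
width: 51.2
grip_force: 0.0
```

```bash
python3 -c "
from h import *
tool();print(get_obs()['ft_torque'])"
```

```text
3.8 [ 468.8 -165.9  127.7] yaw 8.85 z [ 9.e-04  1.e-04 -1.e+00] [ 0.2 -0.1  1. ] 51.16953109542844 [-0.11  0.34  0.4   2.09 -0.19  0.75  2.13]
[ 0.0703132   0.05198631 -0.00907748]
```

jog_arm([
  {"dp": [0, 0, 0], "rot": [0, 0, 0]},
  {"dp": [0, 0, 0], "rot": [0, 0, 0]},
  {"dp": [0, 0, 0], "rot": [0, 0, 0]},
  {"dp": [0, 0, 0], "rot": [0, 0, 0]},
])

```text
time: 4.3
eef_pos: [468.3, -165.7, 127.0]
ee_rot: [-0.0, -0.077, 0.997, 0.0]
ft_force: [0.1, 1.5, -1.1]
width: 28.1
grip_force: 30.0
```

jog_arm([
  {"dp": [0, 0, 10], "rot": [0, 0, 0]},
  {"dp": [0, 0, 40], "rot": [0, 0, 0]},
  {"dp": [0, 0, 50], "rot": [0, 0, 0]},
  {"dp": [0, 0, 29], "rot": [0, 0, 0]},
  {"dp": [0, 0, 0], "rot": [0, 0, 0]},
])

```text
time: 4.92
eef_pos: [469.6, -166.5, 258.2]
ee_rot: [0.002, -0.077, 0.997, -0.0]
ft_force: [0.2, 0.3, -4.6]
width: 28.1
grip_force: 30.0
```

jog_arm([
  {"dp": [12, 30, 0], "rot": [0, 0, -1.3]},
  {"dp": [12, 30, 0], "rot": [0, 0, -1.3]},
  {"dp": [12, 30, 0], "rot": [0, 0, -1.4]},
  {"dp": [11, 30, 0], "rot": [0, 0, -1.35]},
  {"dp": [0, 0, 0], "rot": [0, 0, 0]},
])

```text
time: 5.55
eef_pos: [515.1, -43.0, 254.0]
ee_rot: [-0.002, -0.033, 0.999, 0.0]
ft_force: [0.5, 0.1, -4.1]
width: 27.7
grip_force: 30.0
```

```bash
python3 - <<'E'
from h import *
import pickle
tool();t=snapshot("scene");save(t,"s2.png",(130,50,330,250),3);w=wsnap();pickle.dump(w,open("w2.pkl","wb"));tool()
E
```

```text
5.55 [515.1 -43.  254. ] yaw 3.76 z [-3.2e-03  3.0e-04 -1.0e+00] [ 0.5  0.1 -4.1] 27.66386456593994 [-0.35  0.2   0.37  1.92 -0.08  1.04  1.68]
5.65 [514.4 -46.2 254.6] yaw 3.53 z [-3.e-03 -9.e-04 -1.e+00] [ 0.8 -0.5 -3.8] 27.57230411201691 [-0.35  0.19  0.37  1.92 -0.08  1.04  1.68]
```

View pics/s2.png

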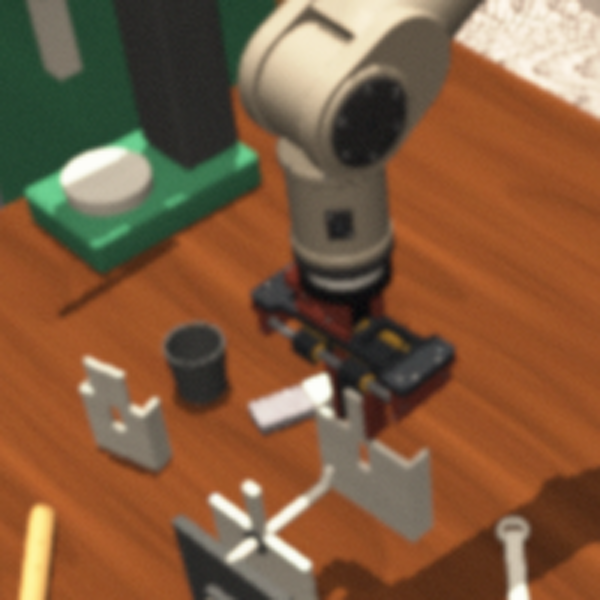

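The large tray hangs upright in the jaws just in front of the bar tip, slot in line. Threading on.

jog_arm([
  {"dp": [12, 0.9, 0.5], "rot": [0, 0, 0]},
  {"dp": [10, 0.6, 0], "rot": [0, 0, 0]},
  {"dp": [10, 0.6, 0], "rot": [0, 0, 0]},
  {"dp": [0, 0, 0], "rot": [0, 0, 0]},
])

```text
time: 6.15
eef_pos: [548.3, -43.9, 256.5]
ee_rot: [0.0, -0.031, 1.0, -0.0]
ft_force: [-1.0, 0.0, -3.7]
width: 27.3
grip_force: 30.0
```

jog_arm([
  {"dp": [10, 0.6, 0], "rot": [0, 0, 0]},
  {"dp": [10, 0.6, 0], "rot": [0, 0, 0]},
  {"dp": [10, 0.6, 0], "rot": [0, 0, 0]},
  {"dp": [0, 0, 0], "rot": [0, 0, 0]},
])

```text
time: 6.65
eef_pos: [578.3, -41.8, 256.5]
ee_rot: [0.0, -0.031, 1.0, -0.0]
ft_force: [-1.0, 0.1, -3.1]
width: 27.0
grip_force: 30.0
```

```bash
python3 - <<'E'
from h import *
tool()
t=snapshot("scene");save(t,"s3.png",(150,120,290,260),4)
E
```

```text
6.65 [578.3 -41.8 256.5] yaw 3.52 z [ 1.e-04 -3.e-04 -1.e+00] [-1.   0.1 -3.1] 27.04238321802417 [-0.33  0.31  0.37  1.78 -0.12  1.08  1.71]
```

View pics/s3.png

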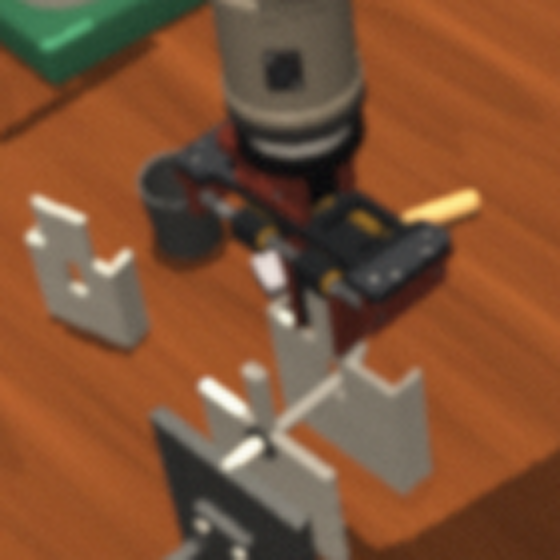

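jog_arm([
  {"dp": [0, 0, -8], "rot": [0, 0, 0]},
  {"dp": [0, 0, -7], "rot": [0, 0, 0]},
  {"dp": [0, 0, -2], "rot": [0, 0, 0]},
  {"dp": [0, 0, 0], "rot": [0, 0, 0]},
])

```text
time: 7.2
eef_pos: [577.3, -42.1, 239.4]
ee_rot: [-0.0, -0.031, 1.0, -0.0]
ft_force: [-0.8, -0.4, -2.7]
width: 27.8
grip_force: 30.0
```

jog_arm([
  {"dp": [0, 0, -1], "rot": [0, 0, 0]},
  {"dp": [0, 0, 0], "rot": [0, 0, 0]},
])

```text
time: 7.45
eef_pos: [577.5, -42.0, 238.8]
ee_rot: [0.0, -0.031, 1.0, 0.0]
ft_force: [0.3, -0.2, -3.8]
width: 27.7
grip_force: 30.0
```

jog_arm([
  {"dp": [0, 0, -1], "rot": [0, 0, 0]},
  {"dp": [0, 0, 0], "rot": [0, 0, 0]},
])

```text
time: 7.7
eef_pos: [577.4, -42.0, 237.6]
ee_rot: [-0.0, -0.031, 1.0, 0.0]
ft_force: [-0.2, -0.7, -3.8]
width: 27.9
grip_force: 30.0
```

jog_arm([
  {"dp": [0, 0, -1], "rot": [0, 0, 0]},
  {"dp": [0, 0, 0], "rot": [0, 0, 0]},
])

```text
time: 7.95
eef_pos: [577.4, -42.0, 236.6]
ee_rot: [-0.0, -0.031, 1.0, 0.0]
ft_force: [-0.5, -0.6, -3.3]
width: 27.3
grip_force: 30.0
```

jog_arm([
  {"dp": [0, 0, -0.7], "rot": [0, 0, 0]},
  {"dp": [0, 0, 0], "rot": [0, 0, 0]},
])

```text
time: 8.2
eef_pos: [577.5, -42.0, 235.9]
ee_rot: [-0.0, -0.031, 1.0, 0.0]
ft_force: [-0.3, 0.2, -4.2]
width: 27.8
grip_force: 30.0
```

jog_arm([
  {"dp": [0, 0, -0.7], "rot": [0, 0, 0]},
  {"dp": [0, 0, 0], "rot": [0, 0, 0]},
])

```text
time: 8.45
eef_pos: [577.6, -42.0, 235.6]
ee_rot: [0.0, -0.031, 1.0, 0.0]
ft_force: [-0.9, 0.0, -0.2]
width: 27.8
grip_force: 30.0
```

jog_arm([
  {"dp": [11, 0.7, 0], "rot": [0, 0, 0]},
  {"dp": [12, 0.7, 0], "rot": [0, 0, 0]},
  {"dp": [12, 0.7, 0], "rot": [0, 0, 0]},
  {"dp": [8, 0.5, 0], "rot": [0, 0, 0]},
  {"dp": [0, 0, 0], "rot": [0, 0, 0]},
], grip_force=20)

```text
time: 9.07
eef_pos: [622.6, -39.4, 235.6]
ee_rot: [0.002, -0.031, 1.0, -0.0]
ft_force: [1.1, 0.3, 0.4]
width: 27.9
grip_force: 20.0
```

jog_arm([
  {"dp": [2, 0.1, 0], "rot": [0, 0, 0]},
  {"dp": [2, 0.1, 0], "rot": [0, 0, 0]},
  {"dp": [0, 0, 0], "rot": [0, 0, 0]},
])

```text
time: 9.45
eef_pos: [623.9, -39.3, 235.4]
ee_rot: [-0.001, -0.03, 1.0, 0.0]
ft_force: [-4.2, 0.4, 4.4]
width: 27.4
grip_force: 20.0
```

jog_arm([
  {"dp": [1.5, 0.1, 0], "rot": [0, 0, 0]},
  {"dp": [1.5, 0.1, 0], "rot": [0, 0, 0]},
  {"dp": [0, 0, 0], "rot": [0, 0, 0]},
])

```text
time: 9.82
eef_pos: [627.1, -39.2, 235.4]
ee_rot: [-0.0, -0.03, 1.0, 0.0]
ft_force: [-3.9, 0.9, 4.5]
width: 28.0
grip_force: 20.0
```

jog_arm([
  {"dp": [1, 0.06, 0.5], "rot": [0, 0, 0]},
  {"dp": [1, 0.06, 0], "rot": [0, 0, 0]},
  {"dp": [0, 0, 0], "rot": [0, 0, 0]},
])

```text
time: 10.2
eef_pos: [629.5, -38.9, 235.5]
ee_rot: [-0.0, -0.031, 1.0, -0.0]
ft_force: [-3.0, -0.6, 1.2]
width: 27.9
grip_force: 20.0
```

jog_arm([
  {"dp": [1, 0.06, 0], "rot": [0, 0, 0]},
  {"dp": [0, 0, 0], "rot": [0, 0, 0]},
])

```text
time: 10.45
eef_pos: [630.7, -38.8, 235.6]
ee_rot: [0.0, -0.031, 1.0, -0.0]
ft_force: [-1.1, -1.2, 0.4]
width: 27.6
grip_force: 20.0
```

jog_arm([
  {"dp": [1, 0.06, 0], "rot": [0, 0, 0]},
  {"dp": [0, 0, 0], "rot": [0, 0, 0]},
])

```text
time: 10.7
eef_pos: [631.6, -38.7, 235.6]
ee_rot: [0.0, -0.031, 1.0, -0.0]
ft_force: [-1.1, -0.1, -0.5]
width: 27.9
grip_force: 20.0
```

jog_arm([
  {"dp": [1, 0.06, 0], "rot": [0, 0, 0]},
  {"dp": [0, 0, 0], "rot": [0, 0, 0]},
])

```text
time: 10.95
eef_pos: [632.6, -38.6, 235.7]
ee_rot: [0.0, -0.031, 1.0, 0.0]
ft_force: [-0.1, -0.1, -2.4]
width: 27.8
grip_force: 20.0
```

jog_arm([
  {"dp": [1, 0.06, 0], "rot": [0, 0, 0]},
  {"dp": [0, 0, 0], "rot": [0, 0, 0]},
])

```text
time: 11.2
eef_pos: [632.9, -38.6, 235.6]
ee_rot: [-0.001, -0.031, 1.0, 0.0]
ft_force: [-4.0, 0.0, 0.3]
width: 27.8
grip_force: 20.0
```

jog_arm([
  {"dp": [0.7, 0.04, 0], "rot": [0, 0, 0]},
  {"dp": [0, 0, 0], "rot": [0, 0, 0]},
])

```text
time: 11.45
eef_pos: [632.9, -38.7, 235.6]
ee_rot: [-0.001, -0.03, 1.0, 0.0]
ft_force: [-6.8, -0.2, 2.0]
width: 28.0
grip_force: 20.0
```

jog_arm([
  {"dp": [0.7, 0.04, 0], "rot": [0, 0, 0]},
  {"dp": [0, 0, 0], "rot": [0, 0, 0]},
  {"dp": [0, 0, 0], "rot": [0, 0, 0]},
])

```text
time: 11.82
eef_pos: [632.9, -38.6, 235.6]
ee_rot: [-0.002, -0.03, 1.0, 0.0]
ft_force: [-9.8, 0.2, 3.5]
width: 27.7
grip_force: 20.0
```

jog_arm([
  {"dp": [0, 0, 0], "rot": [0, 0, 0]},
  {"dp": [0, 0, 0], "rot": [0, 0, 0]},
  {"dp": [0, 0, 0], "rot": [0, 0, 0]},
])

```text
time: 12.2
eef_pos: [633.0, -38.7, 235.6]
ee_rot: [-0.002, -0.03, 1.0, 0.0]
ft_force: [-10.3, 0.6, 4.5]
width: 28.0
grip_force: 20.0
```

jog_arm([
  {"dp": [-1.2, -0.07, 0], "rot": [0, 0, 0]},
  {"dp": [0, 0, 0], "rot": [0, 0, 0]},
])

```text
time: 12.45
eef_pos: [632.9, -38.7, 235.6]
ee_rot: [-0.001, -0.031, 1.0, 0.0]
ft_force: [-5.9, 0.4, 1.9]
width: 27.8
grip_force: 20.0
```

jog_arm([
  {"dp": [0, 0, 0], "rot": [0, 0, 0]},
  {"dp": [0, 0, 0], "rot": [0, 0, 0]},
  {"dp": [0, 0, 0], "rot": [0, 0, 0]},
], grip=0)

```text
time: 12.82
eef_pos: [634.3, -38.6, 236.0]
ee_rot: [0.001, -0.031, 1.0, -0.0]
ft_force: [-0.7, 0.8, 0.4]
width: 54.6
grip_force: 0.0
```

jog_arm([
  {"dp": [0, 0, 25], "rot": [0, 0, 0]},
  {"dp": [0, 0, 50], "rot": [0, 0, 0]},
  {"dp": [0, 0, 0], "rot": [0, 0, 0]},
])

```text
time: 13.2
eef_pos: [636.1, -39.2, 315.2]
ee_rot: [0.004, -0.03, 1.0, 0.0]
ft_force: [0.7, -0.8, -0.2]
width: 84.3
grip_force: 0.0
```

```bash
python3 - <<'E'
from h import *
import pickle
tool();w=wsnap();pickle.dump(w,open("w3.pkl","wb"))
a=np.array(w["pixels"])[:,:,::-1][130:330,170:400]; t=snapshot("scene"); b=np.array(t["pixels"])[:,:,::-1][170:310,140:280]
cv2.imwrite("pics/hung1.png",np.hstack([cv2.resize(a,(402,350)),cv2.resize(b,(350,350),interpolation=cv2.INTER_CUBIC)]))
E
```

```text
13.2 [636.1 -39.2 315.2] yaw 3.48 z [ 8.3e-03  3.0e-04 -1.0e+00] [ 0.7 -0.8 -0.2] 84.33908166543246 [-0.32  0.36  0.38  1.57 -0.14  1.23  1.72]
```

View pics/hung1.png

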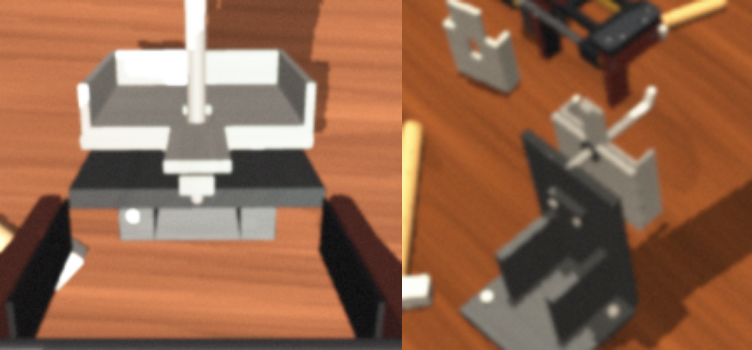

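Large tray hangs square and centred against the stop. On to the medium one.

jog_arm([
  {"dp": [-27, 48, 0], "rot": [0, 0, -3]},
  {"dp": [-27, 48, 0], "rot": [0, 0, -3]},
  {"dp": [-27, 48, 0], "rot": [0, 0, -3]},
  {"dp": [-27, 48, -10], "rot": [0, 0, -3]},
  {"dp": [-27, 48, -15], "rot": [0, 0, -3]},
])

```text
time: 13.92
eef_pos: [497.2, 202.7, 284.6]
ee_rot: [-0.0, 0.101, 0.995, -0.0]
ft_force: [0.6, 0.9, -0.2]
width: 88.2
grip_force: 0.0
```

jog_arm([
  {"dp": [-27, 49, -40], "rot": [0, 0, -3]},
  {"dp": [0, 0, 0], "rot": [0, 0, 0]},
  {"dp": [0, 0, 0], "rot": [0, 0, 0]},
])

```text
time: 14.3
eef_pos: [474.0, 245.1, 248.7]
ee_rot: [-0.0, 0.126, 0.992, -0.001]
ft_force: [-0.5, -0.5, 1.0]
width: 87.6
grip_force: 0.0
```

```bash
cat >> h.py <<'E'
def tab(p,zt,w=45,h=12,show=True):
    """bright tab-top strip near the projection of p; minAreaRect -> ends on plane zt"""
    tool();s=wsnap();u,v=map(int,proj(s,p));print("proj",u,v)
    P=np.array(s["pixels"]).astype(int).min(2)
    if show:
        for r in range(v-h,v+h,1): print(r,''.join('#' if x>190 else '+' if x>150 else '.' for x in P[r,u-w:u+w]))
    n,lab,st,ce=cv2.connectedComponentsWithStats((P>190).astype(np.uint8))
    for i in range(1,n):
        if st[i,4]>40 and abs(ce[i][0]-u)<w and abs(ce[i][1]-v)<2*h:
            yy,xx=np.where(lab==i); c,wh,a=cv2.minAreaRect(np.c_[xx,yy].astype(np.float32))
            if wh[0]<wh[1]: wh=wh[::-1]; a-=90
            d=np.array([np.cos(np.radians(a)),np.sin(np.radians(a))]); d*=np.sign(d[0])*(wh[0]+1)/2
            A=onz(s,*(np.array(c)-d),zt);B=onz(s,*(np.array(c)+d),zt);D=B-A
            print(st[i],"centre",((A+B)/2).round(1),"len",np.hypot(*D[:2]).round(1),"wid",wh[1],"yaw",np.degrees(np.arctan2(-D[0],D[1])).round(1))
E
python3 -c "
from h import *
tab((474,250,144),144,60,16)"
```

```text
14.3 [474.  245.1 248.7] yaw -14.48 z [-0.001  -0.0015 -1.    ] [-0.5 -0.5  1. ] 87.59855217639266 [-0.81  0.23  0.26  1.89 -0.07  1.04  0.79]
proj 287 206
190 ............+##############################+...................................+#############################+..........
191 .............##############################+...................................+#############################+..........
192 .............+#############################....................................+#############################+..........
193 .............++++++#######################+.....................................#############################+..........
194 ........................................+.......................................+############################...........
195 ...........................................................................................++++++++++++++++++...........
196 ........................................................................................................................
197 .................................................................
[... 2661 characters left out ...]
...................
219 ........................................................................................................................
220 ........................................................................................................................
221 ........................................................................................................................
[240 168  30  26 223] centre [443.7 228.2 144. ] len 26.0 wid 25.0 yaw -14.5
[307 169  31  26 225] centre [459.2 284.7 144. ] len 26.9 wid 25.0 yaw -14.5
[280 181  15   4  54] centre [452.5 255.1 144. ] len 13.0 wid 3.0 yaw -14.5
[268 203  42   6 228] centre [473.1 251.2 144. ] len 37.4 wid 5.0 yaw -14.5
```

jog_arm([
  {"dp": [-0.8, 6.1, -30], "rot": [0, 0, -1]},
  {"dp": [0, 0, -50], "rot": [0, 0, 0]},
  {"dp": [0, 0, -50], "rot": [0, 0, 0]},
  {"dp": [0, 0, 0], "rot": [0, 0, 0]},
])

```text
time: 14.85
eef_pos: [472.2, 249.2, 117.1]
ee_rot: [-0.002, 0.136, 0.991, -0.002]
ft_force: [-0.1, -0.5, 0.3]
width: 87.9
grip_force: 0.0
```

jog_arm([
  {"dp": [0, 0, 0], "rot": [0, 0, 0]},
  {"dp": [0, 0, 0], "rot": [0, 0, 0]},
  {"dp": [0, 0, 0], "rot": [0, 0, 0]},
  {"dp": [0, 0, 0], "rot": [0, 0, 0]},
  {"dp": [0, 0, 0], "rot": [0, 0, 0]},
], grip=1, grip_force=30)

```text
time: 15.48
eef_pos: [473.4, 252.1, 119.7]
ee_rot: [0.0, 0.135, 0.991, 0.0]
ft_force: [0.2, -0.7, 0.1]
width: 41.4
grip_force: 0.0
```

jog_arm([
  {"dp": [0, 0, 0], "rot": [0, 0, 0]},
  {"dp": [0, 0, 0], "rot": [0, 0, 0]},
])

```text
time: 15.72
eef_pos: [473.4, 252.0, 119.5]
ee_rot: [0.0, 0.135, 0.991, 0.0]
ft_force: [0.3, -1.0, 1.5]
width: 37.7
grip_force: 30.0
```

jog_arm([
  {"dp": [0, 0, 10], "rot": [0, 0, 0]},
  {"dp": [0, 0, 40], "rot": [0, 0, 0]},
  {"dp": [0, 0, 50], "rot": [0, 0, 0]},
  {"dp": [0, 0, 50], "rot": [0, 0, 0]},
  {"dp": [0, 0, 20], "rot": [0, 0, 0]},
])

```text
time: 16.35
eef_pos: [474.2, 252.3, 293.0]
ee_rot: [0.002, 0.135, 0.991, 0.002]
ft_force: [-0.5, -0.1, -2.3]
width: 37.6
grip_force: 30.0
```

jog_arm([
  {"dp": [6, -42, 0], "rot": [0, 0, 2.7]},
  {"dp": [6, -42, 0], "rot": [0, 0, 2.7]},
  {"dp": [6, -42, 0], "rot": [0, 0, 2.7]},
  {"dp": [6, -42, 0], "rot": [0, 0, 2.7]},
  {"dp": [6, -42, 0], "rot": [0, 0, 2.7]},
])

```text
time: 16.98
eef_pos: [503.0, 40.5, 289.7]
ee_rot: [-0.0, 0.017, 1.0, 0.0]
ft_force: [0.8, -0.3, -2.2]
width: 37.4
grip_force: 30.0
```

jog_arm([
  {"dp": [6, -42, 0], "rot": [0, 0, 2.7]},
  {"dp": [5, -42, 0], "rot": [0, 0, 2.8]},
  {"dp": [0, -4, -34], "rot": [0, 0, 0]},
  {"dp": [0, 0, 0], "rot": [0, 0, 0]},
  {"dp": [0, 0, 0], "rot": [0, 0, 0]},
])

```text
time: 17.6
eef_pos: [514.6, -45.3, 256.2]
ee_rot: [0.0, -0.031, 1.0, 0.0]
ft_force: [1.0, 0.3, -2.0]
width: 37.7
grip_force: 30.0
```

```bash
python3 -c "
from h import *
tool()"
```

```text
17.6 [514.6 -45.3 256.2] yaw 3.56 z [ 3.e-04  3.e-04 -1.e+00] [ 1.   0.3 -2. ] 37.68681024372461 [-0.42  0.19  0.44  1.92 -0.1   1.04  1.7 ]
```

jog_arm([
  {"dp": [12, 0.2, 0], "rot": [0, 0, 0]},
  {"dp": [11, 0.6, 0], "rot": [0, 0, 0]},
  {"dp": [10, 0.6, 0], "rot": [0, 0, 0]},
  {"dp": [0, 0, 0], "rot": [0, 0, 0]},
])

```text
time: 18.1
eef_pos: [548.3, -44.4, 255.3]
ee_rot: [0.0, -0.031, 1.0, -0.0]
ft_force: [-0.1, 0.0, -2.2]
width: 38.1
grip_force: 30.0
```

jog_arm([
  {"dp": [10, 0.6, 0], "rot": [0, 0, 0]},
  {"dp": [10, 0.6, 0], "rot": [0, 0, 0]},
  {"dp": [10, 0.6, 0], "rot": [0, 0, 0]},
  {"dp": [0, 0, 0], "rot": [0, 0, 0]},
])

```text
time: 18.6
eef_pos: [578.1, -42.7, 255.3]
ee_rot: [0.0, -0.031, 1.0, -0.0]
ft_force: [-0.4, -0.7, -2.1]
width: 37.3
grip_force: 30.0
```

jog_arm([
  {"dp": [0, 0, -8], "rot": [0, 0, 0]},
  {"dp": [0, 0, -8], "rot": [0, 0, 0]},
  {"dp": [0, 0, -2], "rot": [0, 0, 0]},
  {"dp": [0, 0, 0], "rot": [0, 0, 0]},
])

```text
time: 19.1
eef_pos: [577.2, -42.8, 237.2]
ee_rot: [-0.0, -0.031, 1.0, 0.0]
ft_force: [-0.4, -0.6, -1.8]
width: 37.7
grip_force: 30.0
```

jog_arm([
  {"dp": [0, 0, -1], "rot": [0, 0, 0]},
  {"dp": [0, 0, 0], "rot": [0, 0, 0]},
])

```text
time: 19.35
eef_pos: [577.5, -42.8, 236.6]
ee_rot: [0.0, -0.031, 1.0, 0.0]
ft_force: [-0.5, 0.7, -1.7]
width: 38.0
grip_force: 30.0
```

jog_arm([
  {"dp": [0, 0, -0.6], "rot": [0, 0, 0]},
  {"dp": [0, 0, 0], "rot": [0, 0, 0]},
])

```text
time: 19.6
eef_pos: [577.5, -42.8, 236.3]
ee_rot: [0.0, -0.031, 1.0, 0.0]
ft_force: [-1.2, 0.1, 1.7]
width: 37.4
grip_force: 30.0
```

jog_arm([
  {"dp": [0, 0, -0.6], "rot": [0, 0, 0]},
  {"dp": [0, 0, 0], "rot": [0, 0, 0]},
])

```text
time: 19.85
eef_pos: [577.6, -42.9, 236.1]
ee_rot: [0.0, -0.03, 1.0, 0.0]
ft_force: [-2.2, -0.4, 6.1]
width: 37.7
grip_force: 30.0
```

jog_arm([
  {"dp": [8, 0.9, 0.9], "rot": [0, 0, 0]},
  {"dp": [9, 0.7, 0], "rot": [0, 0, 0]},
  {"dp": [9, 0.6, 0], "rot": [0, 0, 0]},
  {"dp": [7, 0.5, 0], "rot": [0, 0, 0]},
  {"dp": [0, 0, 0], "rot": [0, 0, 0]},
], grip_force=20)

```text
time: 20.48
eef_pos: [612.2, -40.1, 236.3]
ee_rot: [0.002, -0.031, 1.0, -0.0]
ft_force: [1.3, -0.2, 1.2]
width: 37.8
grip_force: 20.0
```

jog_arm([
  {"dp": [2, 0.1, 0], "rot": [0, 0, 0]},
  {"dp": [2, 0.1, 0], "rot": [0, 0, 0]},
  {"dp": [0, 0, 0], "rot": [0, 0, 0]},
])

```text
time: 20.85
eef_pos: [613.9, -40.0, 236.2]
ee_rot: [-0.0, -0.03, 1.0, 0.0]
ft_force: [-2.3, 0.0, 4.4]
width: 38.0
grip_force: 20.0
```

jog_arm([
  {"dp": [2, 0.1, 0], "rot": [0, 0, 0]},
  {"dp": [2, 0.1, 0], "rot": [0, 0, 0]},
  {"dp": [0, 0, 0], "rot": [0, 0, 0]},
])

```text
time: 21.22
eef_pos: [618.1, -39.8, 236.2]
ee_rot: [-0.0, -0.03, 1.0, 0.0]
ft_force: [-3.0, 1.1, 4.8]
width: 37.5
grip_force: 20.0
```

jog_arm([
  {"dp": [2, 0.1, 0.7], "rot": [0, 0, 0]},
  {"dp": [2, 0.1, 0], "rot": [0, 0, 0]},
  {"dp": [0, 0, 0], "rot": [0, 0, 0]},
])

```text
time: 21.6
eef_pos: [622.5, -39.3, 236.4]
ee_rot: [-0.0, -0.031, 1.0, -0.0]
ft_force: [-0.5, 0.8, -0.5]
width: 37.7
grip_force: 20.0
```

jog_arm([
  {"dp": [1.5, 0.1, 0], "rot": [0, 0, 0]},
  {"dp": [0, 0, 0], "rot": [0, 0, 0]},
])

```text
time: 21.85
eef_pos: [624.0, -39.3, 236.6]
ee_rot: [0.0, -0.031, 1.0, -0.0]
ft_force: [0.2, -0.1, -2.2]
width: 38.1
grip_force: 20.0
```

jog_arm([
  {"dp": [1, 0.06, 0], "rot": [0, 0, 0]},
  {"dp": [0, 0, 0], "rot": [0, 0, 0]},
])

```text
time: 22.1
eef_pos: [624.9, -39.3, 236.7]
ee_rot: [-0.0, -0.031, 1.0, -0.0]
ft_force: [-0.3, 0.3, -1.8]
width: 38.0
grip_force: 20.0
```

jog_arm([
  {"dp": [1, 0.06, 0], "rot": [0, 0, 0]},
  {"dp": [0, 0, 0], "rot": [0, 0, 0]},
])

```text
time: 22.35
eef_pos: [625.9, -39.3, 236.8]
ee_rot: [0.0, -0.031, 1.0, 0.0]
ft_force: [0.3, -0.7, -2.7]
width: 37.9
grip_force: 20.0
```

jog_arm([
  {"dp": [1, 0.06, -0.4], "rot": [0, 0, 0]},
  {"dp": [0, 0, 0], "rot": [0, 0, 0]},
])

```text
time: 22.6
eef_pos: [626.9, -39.3, 236.5]
ee_rot: [-0.0, -0.03, 1.0, 0.0]
ft_force: [-0.9, 1.2, -1.1]
width: 38.0
grip_force: 20.0
```

jog_arm([
  {"dp": [1, 0.06, 0], "rot": [0, 0, 0]},
  {"dp": [0, 0, 0], "rot": [0, 0, 0]},
])

```text
time: 22.85
eef_pos: [628.0, -39.2, 236.5]
ee_rot: [0.0, -0.031, 1.0, 0.0]
ft_force: [-0.4, -1.4, -0.9]
width: 38.1
grip_force: 20.0
```

jog_arm([
  {"dp": [0.8, 0.05, 0], "rot": [0, 0, 0]},
  {"dp": [0, 0, 0], "rot": [0, 0, 0]},
])

```text
time: 23.1
eef_pos: [628.4, -39.2, 236.4]
ee_rot: [-0.0, -0.031, 1.0, 0.0]
ft_force: [-2.0, -0.7, 1.1]
width: 37.9
grip_force: 20.0
```

jog_arm([
  {"dp": [0.8, 0.05, 0], "rot": [0, 0, 0]},
  {"dp": [0, 0, 0], "rot": [0, 0, 0]},
])

```text
time: 23.35
eef_pos: [628.5, -39.2, 236.4]
ee_rot: [-0.001, -0.031, 1.0, 0.0]
ft_force: [-5.5, 0.4, 2.5]
width: 37.9
grip_force: 20.0
```

jog_arm([
  {"dp": [0.8, 0.05, 0], "rot": [0, 0, 0]},
  {"dp": [0, 0, 0], "rot": [0, 0, 0]},
  {"dp": [0, 0, 0], "rot": [0, 0, 0]},
])

```text
time: 23.72
eef_pos: [628.6, -39.2, 236.4]
ee_rot: [-0.002, -0.03, 1.0, 0.0]
ft_force: [-8.5, 1.0, 4.5]
width: 37.6
grip_force: 20.0
```

jog_arm([
  {"dp": [0.4, 0.02, 0], "rot": [0, 0, 0]},
  {"dp": [0, 0, 0], "rot": [0, 0, 0]},
  {"dp": [0, 0, 0], "rot": [0, 0, 0]},
])

```text
time: 24.1
eef_pos: [628.6, -39.2, 236.3]
ee_rot: [-0.002, -0.03, 1.0, 0.0]
ft_force: [-9.0, 0.8, 5.2]
width: 37.8
grip_force: 20.0
```

jog_arm([
  {"dp": [-1.2, -0.07, 0], "rot": [0, 0, 0]},
  {"dp": [0, 0, 0], "rot": [0, 0, 0]},
])

```text
time: 24.35
eef_pos: [628.5, -39.2, 236.4]
ee_rot: [-0.001, -0.03, 1.0, 0.0]
ft_force: [-6.3, -0.4, 2.8]
width: 37.9
grip_force: 20.0
```

jog_arm([
  {"dp": [0, 0, 0], "rot": [0, 0, 0]},
  {"dp": [0, 0, 0], "rot": [0, 0, 0]},
  {"dp": [0, 0, 0], "rot": [0, 0, 0]},
], grip=0)

```text
time: 24.72
eef_pos: [630.0, -39.0, 236.6]
ee_rot: [0.001, -0.031, 1.0, -0.0]
ft_force: [-0.4, 0.3, 0.0]
width: 64.0
grip_force: 0.0
```

jog_arm([
  {"dp": [0, 0, 25], "rot": [0, 0, 0]},
  {"dp": [0, 0, 50], "rot": [0, 0, 0]},
  {"dp": [0, 0, 0], "rot": [0, 0, 0]},
])

```text
time: 25.1
eef_pos: [631.8, -39.7, 315.7]
ee_rot: [0.004, -0.03, 1.0, 0.0]
ft_force: [0.5, -0.3, -0.0]
width: 87.6
grip_force: 0.0
```

```bash
python3 - <<'E'
from h import *
import pickle
tool();w=wsnap();pickle.dump(w,open("w4.pkl","wb"))
a=np.array(w["pixels"])[:,:,::-1][130:330,170:400]; t=snapshot("scene"); b=np.array(t["pixels"])[:,:,::-1][170:310,140:280]
cv2.imwrite("pics/hung2.png",np.hstack([cv2.resize(a,(402,350)),cv2.resize(b,(350,350),interpolation=cv2.INTER_CUBIC)]))
E
```

```text
25.1 [631.8 -39.7 315.7] yaw 3.47 z [ 8.1e-03  3.0e-04 -1.0e+00] [ 0.5 -0.3 -0. ] 87.60067374494716 [-0.37  0.36  0.45  1.59 -0.16  1.23  1.74]
```

View pics/hung2.png

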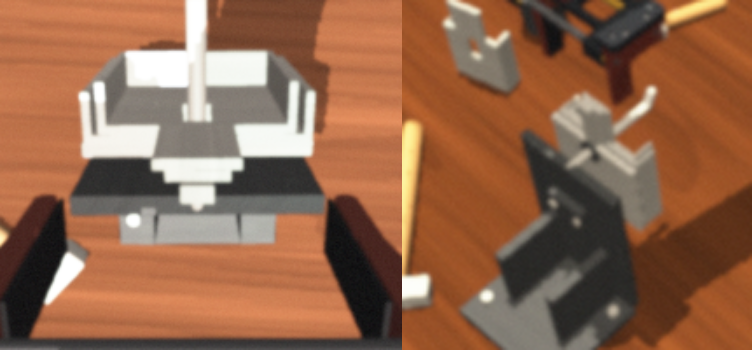

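The medium tray nests square and flush in the large one. On to the small one.

jog_arm([
  {"dp": [-8, -55, 0], "rot": [0, 0, 1.7]},
  {"dp": [-8, -55, 0], "rot": [0, 0, 1.7]},
  {"dp": [-8, -55, 0], "rot": [0, 0, 1.7]},
  {"dp": [-8, -55, -5], "rot": [0, 0, 1.7]},
  {"dp": [-8, -55, -15], "rot": [0, 0, 1.7]},
])

```text
time: 25.82
eef_pos: [589.0, -315.5, 290.3]
ee_rot: [-0.0, -0.105, 0.994, 0.0]
ft_force: [-0.3, -0.4, -0.3]
width: 87.7
grip_force: 0.0
```

jog_arm([
  {"dp": [-7, -56, -30], "rot": [0, 0, 1.7]},
  {"dp": [0, 0, 0], "rot": [0, 0, 0]},
  {"dp": [0, 0, 0], "rot": [0, 0, 0]},
])

```text
time: 26.2
eef_pos: [582.5, -368.0, 260.8]
ee_rot: [-0.001, -0.119, 0.993, 0.001]
ft_force: [0.0, -0.1, -0.0]
width: 88.0
grip_force: 0.0
```

```bash
python3 -c "
from h import *
tab((584.7,-375.5,136),136,60,16)"
```

```text
26.2 [ 582.5 -368.   260.8] yaw 13.69 z [-0.0016  0.0015 -1.    ] [ 0.  -0.1 -0. ] 88.00930575090553 [ 0.15  0.51  0.48  1.51 -0.25  1.19  2.48]
proj 273 202
186 ........................+####.......................................................+################+..................
187 ........................+####++++++++++++...........................................+################+..................
188 ........................+################+..........................................+################+..................
189 ........................+################+...........................................################...................
190 .........................################+...........................................+++++++++++++++....................
191 .........................###############+...............................................................................
192 .........................+#############++...............................................................................
193 ...........................+++.................................
[... 2715 characters left out ...]
............................................................................................
216 ........................................................................................................................
217 ........................................................................................................................
[298 164  17  26 183] centre [ 553.4 -351.2  136. ] len 25.5 wid 15.185907363891602 yaw 100.7
[235 168  19  25 174] centre [ 572.9 -409.8  136. ] len 27.3 wid 14.073660850524902 yaw -44.3
[269 177  15   6  76] centre [ 562.6 -378.1  136. ] len 14.0 wid 5.0 yaw 13.6
[250 198  51   7 275] centre [ 583.  -374.3  136. ] len 48.8 wid 5.495231628417969 yaw 16.1
```

jog_arm([
  {"dp": [0.5, -6.3, -40], "rot": [0, 0, 2.2]},
  {"dp": [0, 0, -60], "rot": [0, 0, 0]},
  {"dp": [0, 0, -49], "rot": [0, 0, 0]},
  {"dp": [0, 0, 0], "rot": [0, 0, 0]},
])

```text
time: 26.75
eef_pos: [582.2, -371.3, 109.7]
ee_rot: [-0.003, -0.14, 0.99, 0.003]
ft_force: [-1.1, 0.1, 0.8]
width: 87.5
grip_force: 0.0
```

jog_arm([
  {"dp": [0, 0, 0], "rot": [0, 0, 0]},
  {"dp": [0, 0, 0], "rot": [0, 0, 0]},
  {"dp": [0, 0, 0], "rot": [0, 0, 0]},
  {"dp": [0, 0, 0], "rot": [0, 0, 0]},
  {"dp": [0, 0, 0], "rot": [0, 0, 0]},
], grip=1, grip_force=30)

```text
time: 27.38
eef_pos: [583.5, -375.2, 113.7]
ee_rot: [0.0, -0.138, 0.99, -0.0]
ft_force: [-0.2, 0.5, 3.8]
width: 47.4
grip_force: 30.0
```

jog_arm([
  {"dp": [0, 0, 0], "rot": [0, 0, 0]},
])

```text
time: 27.5
eef_pos: [583.5, -375.2, 113.7]
ee_rot: [0.0, -0.138, 0.99, -0.0]
ft_force: [-0.4, 1.0, 4.4]
width: 47.9
grip_force: 30.0
```

```bash
python3 -c "
from h import *
tool()"
```

```text
27.5 [ 583.5 -375.2  113.7] yaw 15.9 z [ 8.e-04 -1.e-04 -1.e+00] [-0.4  1.   4.4] 47.893622108492046 [ 0.2   0.66  0.42  1.62 -0.31  0.93  2.58]
```

jog_arm([
  {"dp": [0, 0, 10], "rot": [0, 0, 0]},
  {"dp": [0, 0, 40], "rot": [0, 0, 0]},
  {"dp": [0, 0, 50], "rot": [0, 0, 0]},
  {"dp": [0, 0, 50], "rot": [0, 0, 0]},
  {"dp": [0, 0, 25], "rot": [0, 0, 0]},
])

```text
time: 28.12
eef_pos: [583.4, -376.1, 291.6]
ee_rot: [0.001, -0.138, 0.99, -0.001]
ft_force: [-0.2, -0.6, -2.0]
width: 47.9
grip_force: 30.0
```

jog_arm([
  {"dp": [-20, 47, 0], "rot": [0, 0, -2]},
  {"dp": [-20, 47, 0], "rot": [0, 0, -2]},
  {"dp": [-20, 47, 0], "rot": [0, 0, -2]},
  {"dp": [-9, 47, 0], "rot": [0, 0, -2]},
  {"dp": [0, 47, 0], "rot": [0, 0, -2]},
])

```text
time: 28.75
eef_pos: [512.8, -139.1, 288.3]
ee_rot: [-0.0, -0.05, 0.999, 0.0]
ft_force: [1.0, -0.3, -1.6]
width: 47.6
grip_force: 30.0
```

jog_arm([
  {"dp": [0, 47, 0], "rot": [0, 0, -2]},
  {"dp": [0, 46, 0], "rot": [0, 0, -0.4]},
  {"dp": [0, 0, -31], "rot": [0, 0, 0]},
  {"dp": [0, 0, 0], "rot": [0, 0, 0]},
  {"dp": [0, 0, 0], "rot": [0, 0, 0]},
])

```text
time: 29.38
eef_pos: [514.3, -48.1, 257.9]
ee_rot: [0.0, -0.03, 1.0, -0.0]
ft_force: [-0.4, 0.0, -1.7]
width: 47.8
grip_force: 30.0
```

```bash
python3 -c "
from h import *
tool()"
```

```text
29.375 [514.3 -48.1 257.9] yaw 3.4 z [ 4.e-04 -3.e-04 -1.e+00] [-0.4  0.  -1.7] 47.80646883097873 [-0.39  0.19  0.41  1.92 -0.09  1.05  1.7 ]
```

jog_arm([
  {"dp": [2, 2.6, 0], "rot": [0, 0, 0]},
  {"dp": [11, 0.7, 0], "rot": [0, 0, 0]},
  {"dp": [10, 0.6, 0], "rot": [0, 0, 0]},
  {"dp": [10, 0.6, 0], "rot": [0, 0, 0]},
  {"dp": [0, 0, 0], "rot": [0, 0, 0]},
])

```text
time: 30.0
eef_pos: [547.9, -42.6, 256.9]
ee_rot: [-0.0, -0.031, 1.0, -0.0]
ft_force: [-0.4, 0.4, -1.9]
width: 47.9
grip_force: 30.0
```

jog_arm([
  {"dp": [10, 0.6, 0], "rot": [0, 0, 0]},
  {"dp": [10, 0.6, 0], "rot": [0, 0, 0]},
  {"dp": [10, 0.6, 0], "rot": [0, 0, 0]},
  {"dp": [0, 0, 0], "rot": [0, 0, 0]},
])

```text
time: 30.5
eef_pos: [577.9, -40.7, 257.0]
ee_rot: [0.0, -0.031, 1.0, -0.0]
ft_force: [-0.7, -0.1, -1.2]
width: 47.7
grip_force: 30.0
```

jog_arm([
  {"dp": [0, 0, -8], "rot": [0, 0, 0]},
  {"dp": [0, 0, -7], "rot": [0, 0, 0]},
  {"dp": [0, 0, -2], "rot": [0, 0, 0]},
  {"dp": [0, 0, 0], "rot": [0, 0, 0]},
])

```text
time: 31.0
eef_pos: [576.9, -40.9, 239.9]
ee_rot: [-0.0, -0.031, 1.0, 0.0]
ft_force: [0.1, -0.2, -2.1]
width: 47.7
grip_force: 30.0
```

jog_arm([
  {"dp": [0, 0, -0.8], "rot": [0, 0, 0]},
  {"dp": [0, 0, 0], "rot": [0, 0, 0]},
])

```text
time: 31.25
eef_pos: [577.1, -40.9, 239.4]
ee_rot: [0.0, -0.031, 1.0, 0.0]
ft_force: [0.5, 0.3, -1.8]
width: 47.0
grip_force: 30.0
```

jog_arm([
  {"dp": [0, -1.2, -0.6], "rot": [0, 0, 0]},
  {"dp": [0, 0, 0], "rot": [0, 0, 0]},
])

```text
time: 31.5
eef_pos: [577.1, -42.2, 238.7]
ee_rot: [-0.0, -0.03, 1.0, -0.0]
ft_force: [-0.2, 0.1, -1.3]
width: 47.6
grip_force: 30.0
```

jog_arm([
  {"dp": [0, 0, -0.5], "rot": [0, 0, 0]},
  {"dp": [0, 0, 0], "rot": [0, 0, 0]},
])

```text
time: 31.75
eef_pos: [577.2, -42.1, 238.3]
ee_rot: [0.0, -0.03, 1.0, 0.0]
ft_force: [-0.2, -0.3, -1.4]
width: 48.0
grip_force: 30.0
```

jog_arm([
  {"dp": [0, 0, -0.5], "rot": [0, 0, 0]},
  {"dp": [0, 0, 0], "rot": [0, 0, 0]},
])

```text
time: 32.0
eef_pos: [577.3, -42.1, 238.1]
ee_rot: [0.0, -0.03, 1.0, 0.0]
ft_force: [-0.7, -0.6, 2.6]
width: 47.5
grip_force: 30.0
```

jog_arm([
  {"dp": [8, 0.5, 0.1], "rot": [0, 0, 0]},
  {"dp": [9, 0.6, 0], "rot": [0, 0, 0]},
  {"dp": [9, 0.5, 0], "rot": [0, 0, 0]},
  {"dp": [4, 0.3, 0], "rot": [0, 0, 0]},
  {"dp": [0, 0, 0], "rot": [0, 0, 0]},
], grip_force=20)

```text
time: 32.62
eef_pos: [608.6, -40.1, 238.1]
ee_rot: [0.001, -0.031, 1.0, -0.0]
ft_force: [-0.7, -0.4, 3.1]
width: 47.7
grip_force: 20.0
```

jog_arm([
  {"dp": [2, 0.1, 0], "rot": [0, 0, 0]},
  {"dp": [2, 0.1, 0], "rot": [0, 0, 0]},
  {"dp": [0, 0, 0], "rot": [0, 0, 0]},
])

```text
time: 33.0
eef_pos: [611.4, -40.0, 238.0]
ee_rot: [-0.0, -0.031, 1.0, -0.0]
ft_force: [-2.1, -0.3, 5.4]
width: 47.5
grip_force: 20.0
```

jog_arm([
  {"dp": [2, 0.1, 0.7], "rot": [0, 0, 0]},
  {"dp": [2, 0.1, 0], "rot": [0, 0, 0]},
  {"dp": [0, 0, 0], "rot": [0, 0, 0]},
])

```text
time: 33.38
eef_pos: [615.5, -39.6, 238.2]
ee_rot: [0.0, -0.031, 1.0, -0.0]
ft_force: [-0.3, 0.7, 0.0]
width: 48.1
grip_force: 20.0
```

jog_arm([
  {"dp": [1.5, 0.1, 0], "rot": [0, 0, 0]},
  {"dp": [1.5, 0.1, 0], "rot": [0, 0, 0]},
  {"dp": [0, 0, 0], "rot": [0, 0, 0]},
])

```text
time: 33.75
eef_pos: [618.3, -39.5, 238.3]
ee_rot: [0.0, -0.031, 1.0, -0.0]
ft_force: [-1.1, 0.4, -0.6]
width: 47.7
grip_force: 20.0
```

jog_arm([
  {"dp": [1, 0.06, 0], "rot": [0, 0, 0]},
  {"dp": [1, 0.06, 0], "rot": [0, 0, 0]},
  {"dp": [0, 0, 0], "rot": [0, 0, 0]},
])

```text
time: 34.12
eef_pos: [620.2, -39.4, 238.4]
ee_rot: [-0.0, -0.031, 1.0, -0.0]
ft_force: [0.1, -1.0, -2.0]
width: 47.9
grip_force: 20.0
```

jog_arm([
  {"dp": [1, 0.06, 0], "rot": [0, 0, 0]},
  {"dp": [0, 0, 0], "rot": [0, 0, 0]},
])

```text
time: 34.38
eef_pos: [621.2, -39.4, 238.4]
ee_rot: [0.0, -0.031, 1.0, 0.0]
ft_force: [-0.3, 0.5, -0.8]
width: 47.6
grip_force: 20.0
```

jog_arm([
  {"dp": [1, 0.06, -0.2], "rot": [0, 0, 0]},
  {"dp": [0, 0, 0], "rot": [0, 0, 0]},
])

```text
time: 34.62
eef_pos: [622.2, -39.3, 238.3]
ee_rot: [0.0, -0.031, 1.0, 0.0]
ft_force: [-0.7, -1.1, -0.3]
width: 47.9
grip_force: 20.0
```

jog_arm([
  {"dp": [1, 0.06, 0], "rot": [0, 0, 0]},
  {"dp": [0, 0, 0], "rot": [0, 0, 0]},
])

```text
time: 34.88
eef_pos: [623.1, -39.3, 238.3]
ee_rot: [-0.0, -0.03, 1.0, 0.0]
ft_force: [-1.2, 0.1, -0.3]
width: 47.9
grip_force: 20.0
```

jog_arm([
  {"dp": [0.8, 0.05, 0], "rot": [0, 0, 0]},
  {"dp": [0, 0, 0], "rot": [0, 0, 0]},
])

```text
time: 35.12
eef_pos: [623.2, -39.3, 238.3]
ee_rot: [-0.001, -0.03, 1.0, 0.0]
ft_force: [-5.6, 0.4, 2.6]
width: 48.0
grip_force: 20.0
```

jog_arm([
  {"dp": [0.8, 0.05, 0], "rot": [0, 0, 0]},
  {"dp": [0, 0, 0], "rot": [0, 0, 0]},
])

```text
time: 35.38
eef_pos: [623.2, -39.3, 238.2]
ee_rot: [-0.002, -0.03, 1.0, 0.0]
ft_force: [-9.2, -0.4, 3.6]
width: 48.1
grip_force: 20.0
```

jog_arm([
  {"dp": [0.3, 0.02, 0], "rot": [0, 0, 0]},
  {"dp": [0, 0, 0], "rot": [0, 0, 0]},
  {"dp": [0, 0, 0], "rot": [0, 0, 0]},
])

```text
time: 35.75
eef_pos: [623.2, -39.3, 238.2]
ee_rot: [-0.002, -0.03, 1.0, 0.0]
ft_force: [-8.6, 0.7, 3.8]
width: 47.6
grip_force: 20.0
```

jog_arm([
  {"dp": [-1.2, -0.07, 0], "rot": [0, 0, 0]},
  {"dp": [0, 0, 0], "rot": [0, 0, 0]},
])

```text
time: 36.0
eef_pos: [623.2, -39.3, 238.2]
ee_rot: [-0.001, -0.03, 1.0, 0.0]
ft_force: [-5.4, 0.4, 2.5]
width: 48.0
grip_force: 20.0
```

jog_arm([
  {"dp": [0, 0, 0], "rot": [0, 0, 0]},
  {"dp": [0, 0, 0], "rot": [0, 0, 0]},
  {"dp": [0, 0, 0], "rot": [0, 0, 0]},
], grip=0)

```text
time: 36.38
eef_pos: [624.3, -39.1, 238.4]
ee_rot: [0.001, -0.031, 1.0, -0.0]
ft_force: [0.4, -0.2, 0.5]
width: 74.0
grip_force: 0.0
```

jog_arm([
  {"dp": [0, 0, 25], "rot": [0, 0, 0]},
  {"dp": [0, 0, 50], "rot": [0, 0, 0]},
  {"dp": [0, 0, 0], "rot": [0, 0, 0]},
  {"dp": [0, 0, 0], "rot": [0, 0, 0]},
])

```text
time: 36.88
eef_pos: [623.7, -39.1, 313.0]
ee_rot: [0.0, -0.031, 1.0, 0.0]
ft_force: [0.4, 0.8, -0.6]
width: 87.5
grip_force: 0.0
```

```bash
python3 - <<'E'
from h import *
tool();w=wsnap()
a=np.array(w["pixels"])[:,:,::-1][130:330,170:400]; t=snapshot("scene"); b=np.array(t["pixels"])[:,:,::-1][170:310,140:280]
cv2.imwrite("pics/hung3.png",np.hstack([cv2.resize(a,(402,350)),cv2.resize(b,(350,350),interpolation=cv2.INTER_CUBIC)]))
E
```

```text
36.875 [623.7 -39.1 313. ] yaw 3.51 z [ 0.e+00  2.e-04 -1.e+00] [ 0.4  0.8 -0.6] 87.49916630113519 [-0.35  0.35  0.42  1.6  -0.15  1.22  1.73]
```

View pics/hung3.png

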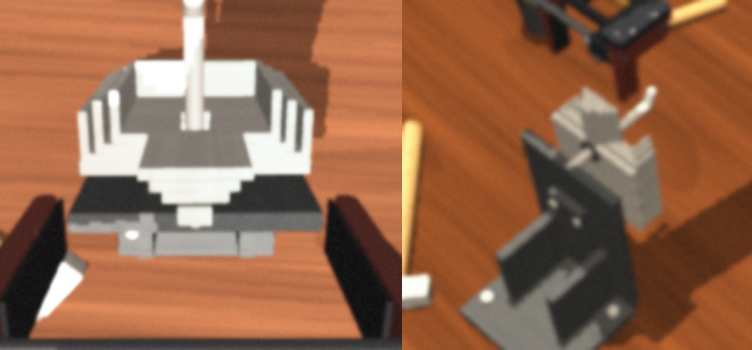

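All three hang nested, square and flush, and the gripper is clear.

```bash
python3 -c "
from cell import *
print(job_done())"
```

```text
the job is handed in; nothing more can be done
None
```

I hung the large, medium and small trays on the bar in that order, pressed each home with about 9–10 N, let them go and handed the job in at about 37 s; the last view shows them nested, square and flush, but no verdict came back.

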